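# Set a scooter wheel on the tyre changer ready for the tyre to come off

## Task

Get the wheel on the tyre changer ready for taking its tyre off: with a fingertip against a spoke, push the wheel round until its air valve stands straight across the hub from the changer's column, on the opposite side. Also push the swing arm in over the tyre until it is fully home against its stop. Only push, gently: do not grip the wheel or the arm, do not press on the valve, and leave the loose things on the bench where they are.

Things in the scene. Friction and masses are not known exactly. Their poses are not given: they have to be found in the camera images.
- stand: Black steel bench-top tyre changer, fixed to the bench. Origin on the bench top straight under the wheel's axle; z up; its x axis points from the axle to the upright column (42 mm square, top 150 mm high, its axis 235 mm from the axle). Base of 50 mm tubes, 45 mm high: one along x from -125 to 275 mm, cross feet at x = -100 mm (240 mm long) and x = 235 mm (200 mm long).
- hub_top (a point): Point on the wheel's axle at the top of the clamping nut, 140 mm above the bench; it does not move when the wheel turns. The hub below has 34 mm radius, its top 118 mm above the bench, with the nut (22 mm across) and its cone (44 mm across) on it. Under the hub is a turntable flange of 58 mm radius, 58 to 66 mm above the bench.
- wheel (a joint): Angle of the wheel about its upright axle in rad, growing counter-clockwise seen from above, no stops; 0 (or a whole turn) when the valve is straight across from the column, on the stand's -x side. Starts anywhere from 0.7 to 5.58. Stiff: a spoke pushed 65 mm from the axle resists with 4 N, 10 N at 0.1 m/s; the wheel stays where it is left, without coasting.
- spokes: The wheel's five straight cast aluminium spokes, 14 mm wide, 20 mm deep (82 to 102 mm above the bench), from the hub to the rim (inner radius 95 mm); nothing but flange and base frame lies under the windows between them. Origin as the stand's, turning with the wheel: spokes at 0, 72, 144, 216 and 288 degrees from its x axis, valve at 180 degrees, midway between two spokes.
- tyre: Black rubber tyre on an aluminium rim, lying flat: 318 mm outside diameter, 58 mm thick, top 121 mm above the bench. Turns with the wheel. Origin as the stand's.
- valve: The tyre's air valve: a brass stem 10 mm thick with a black cap (12 mm), sticking out of the inside of the rim towards the hub, from radius 95 mm to radius 55 mm, 92 mm above the bench. Origin as the stand's, not at the stem.
- valve_foot (a point): Point on the valve stem 85 mm from the axle, 92 mm above the bench.
- swing_arm (a joint): Angle of the swing arm about the column in rad: 0 when fully in against its stop, pointing from the column at the axle with its head over the rim's edge; grows as the arm swings out, clockwise seen from above, up to 1.6. Starts between 0.9 and 1.4. Stiff pivot: pushed 100 mm from the pivot it resists with 2.5 N, 5 N at 0.1 m/s; it stays where it is left. The stop is slightly soft.
- pivot (a point): Point on the pivot axis of the swing arm at the top of its nut, 206 mm above the bench, on top of the column.
- shaft_top (a point): Top of the arm's upright shaft (18 mm thick), 130 mm from the pivot axis, 219 mm above the bench. The arm is a level steel bar, 25 mm wide, 157 to 187 mm above the bench, from a collar of 25 mm radius on the pivot out to 150 mm; from 115 to 145 mm it is 34 mm wide. Below it the shaft carries a mounting head about 80 mm wide across the arm, down to 127 mm above the bench.
- cell: Loose bystander: blue round battery cell standing upright, 38 mm in diameter, 120 mm high, with a steel screw on top. Origin at the centre of its foot.
- paste_pot: Loose bystander: round white pot with grey lid, 89 mm in diameter, 76 mm high. Origin at the centre of its foot.
- meter: Loose bystander: grey and black multimeter lying flat, 150 x 75 mm, 47 mm high with its dial. Origin at the centre of its underside.
- tyre_iron: Loose bystander: flat steel tyre lever with a black handle, lying, 230 mm long, 20 mm wide, 10 mm thick. Origin near its middle, on the underside, x along it.

How it is judged:
On the way:
1. a finger pushes on a spoke (contact force between the fingers and spokes above 0.5 N), for 0.02 s.
At the end, for the whole second after the job is handed in: The valve stands straight across the hub from the column (within 10 degrees), the swing arm is home against its stop (within 0.08 rad), and both are at rest (x of valve_foot in the frame of stand below -0.05 m and y of valve_foot in the frame of stand between -0.0148 and 0.0148 m and value of joint swing_arm below 0.08 rad and velocity of joint wheel between -0.05 and 0.05 rad/s and velocity of joint swing_arm between -0.05 and 0.05 rad/s); the robot touches nothing.
It fails at once if the valve is pressed (over 3 N) (contact force between any of the fingers, the arm and valve above 3 N).
It fails at once if a spoke is gripped or pressed on hard (over 30 N while the wheel stands still) (contact force between the fingers and spokes above 30 N and velocity of joint wheel between -0.1 and 0.1 rad/s).
It fails at once if any part of the tyre changer is gripped, or forced against its stop (over 60 N while wheel and arm stand still) (contact force between the fingers and stand above 60 N and velocity of joint wheel between -0.1 and 0.1 rad/s and velocity of joint swing_arm between -0.1 and 0.1 rad/s).
It fails at once if a loose thing is lifted or shifted by more than 20 mm (distance of any of cell, paste_pot, meter, tyre_iron from where it was at the start of the episode above 0.02 m).
It also fails if it takes over 64 s, if anything falls off the work surface, if the arm or the gripper's body presses on something with over 40 N, if the wrist force passes 120 N, or if a joint passes its speed limit or range.

## Robot

A 6-joint arm with a two-finger parallel gripper is mounted at the origin on the work surface. World frame = base frame: x ahead of the robot, y to its left, z up, the work surface at z = 0. Lengths are in m, angles in rad, forces in N, time in s.
With the tool pointing down it reaches from about 0.25 to 0.725 m from the base axis. Payload 4 kg.
Tool frame: the origin (TCP) lies at the very end of the fingers, on their centre line; the grasp point (between the pads) lies 19 mm behind it; z points along the fingers, y is the line along which they close (so a half turn about z gives the same grasp; the last joint's range is limited). The gripper opens to 85 mm and grips with 20 to 120 N. Pads are 22 mm wide; open, the fingers measure 114 mm over their backs; the gripper's body (76 mm by 85 mm) begins 54 mm behind the grasp point. The pads swing forward as they close: fully open they stand 13 mm farther back than shut.
Start: joints at [1.166, 0.241, 0.005, 1.335, 0, 1.571], TCP at [0.197, 0.46, 0.231] pointing down, gripper open.
Joint ranges: [-2.72, 2.72], [-1.05, 1.87], [-1.09, 1.28], [-1.99, 2.15], [-1.42, 1.44], [-3.14, 3.14]. Speed limits (rad/s): [2.79, 2.79, 3.14, 3.14, 3.14, 3.14].

## Interface

Orientations are given as a unit quaternion [x, y, z, w].
In Python, from workcell import monitor, viewer, job gives the robot as it stands.
- The arm moves only by the tool arm_command, never from a script. Its argument "increments" is a list of rows, each an object of numbers: "dx", "dy", "dz": the shift along the tool's x, y, z in cm; "wx", "wy", "wz": the turn, a rotation vector about the tool's x, y, z in rad; "grip": the finger opening in cm, from 0 to 8.54. In form: [{"dx": .., "dy": .., "dz": .., "wx": .., "wy": .., "wz": .., "grip": ..}, ...]. A call has 1 to 10 rows; each row is the pose to reach, as a shift and turn from the pose commanded when the call began, along the tool's axes at that moment; what a row does not reach only later rows make up. A row lasts 1/10 s, in which the tool goes at most 50 mm and 8.59 degrees, less where a joint would pass 70% of its speed; a pose out of reach is approached as far as the arm can. A call with a gripper value outside its range is refused whole. The fingers move at their own pace and stop on an object; the grip force is fixed at half the most. Time passes only in rows, so rows that repeat a pose let the fingers close. It gives the time, the measured TCP pose, the force, the opening and the grip force at its end, in the units of the state.
- monitor.get_obs(): the state, without advancing time (a new reading comes with each control period).
- viewer.camera(name): name is "scene" or "top"; returns (picture, depth): 480x640x3 uint8, red, green, blue; 480x640 float32, m along the optical axis (not along the pixel's ray), 0 where there is no reading.
- viewer.get_calibration(name): a dict with "fovy" (degrees; the focal length in pixels is half the picture's height over the tangent of half this angle, whatever the lens; pixels are square), "cx", "cy" (the principal point, pixels), "dist_coeffs" ([k1, k2, p1, p2, k3] as OpenCV has them; the pictures are not rectified), "view" (4x4, takes a point from world to camera coordinates). Camera axes: x right, y up, looking along -z (the intrinsics and any distortion apply to the point x, -y, -z); pixel columns grow to the right and rows downward; lengths in m; the calibration is good to about 2 mm. A picture is of the moment at which its call begins. get_calibration takes no time and is no camera call.
- job.job_done(): hands the job in; it is judged then, once.
The state is a dict: "clock": time; "joint_pos": joint angles; "joint_vel": joint speeds; "tau": joint torques, N m; "eef_pos": TCP position; "tool_rot": TCP orientation; "ft_force": force on the tool from outside, world axes, zero at the start; "ft_torque": the same for the moment, N m; "grip_width": finger opening in m; "grasp_force": force on a finger pad.
Only numpy, scipy, OpenCV 4.12 (cv2) and the standard library are available. Lean on these libraries where they do the work, as an engineer would, in place of code of your own. Each camera call takes 0.05 s, during which the arm holds its last target. There are 200 camera calls.

## Working session

There is one attempt and no reset: what is moved stays moved. The work goes in short steps, Python scripts to look and compute and a tool call to move; the robot and the scene stay as the last step left them, time stands still between calls to the robot, and variables do not carry over. Pictures are saved under pics/ and viewed, at most 10 in all, crops included, and the job is handed in when it is done.

Besides the shell and the picture viewer there is one more tool, called after "Request:" as name(argument=value, ...), one argument or row to a line, values as JSON. arm_command: Moves the arm, as the interface text tells. Its arguments: {"type":"object","properties":{"increments":{"type":"array","items":{"type":"object","properties":{"dx":{"type":"number"},"dy":{"type":"number"},"dz":{"type":"number"},"wx":{"type":"number"},"wy":{"type":"number"},"wz":{"type":"number"},"grip":{"type":"number"}}}}},"required":["increments"]}

```bash
mkdir -p pics
cat > h.py <<'E'
import numpy as np, cv2
from workcell import monitor, viewer, job
def snap(n):
    p,d=viewer.camera(n); np.savez(f'/tmp/{n}.npz',p=p,d=d); return p,d
def K(n):
    c=viewer.get_calibration(n); f=240/np.tan(np.radians(c['fovy'])/2)
    return np.array([[f,0,c['cx']],[0,f,c['cy']],[0,0,1.]]),np.array(c['dist_coeffs'],float),np.array(c['view'])
def world(n,uv,depth=None,z=None):
    k,dc,V=K(n); q=cv2.undistortPoints(np.array([[uv]],float),k,dc)[0,0]
    r=np.array([q[0],-q[1],-1.]); R=V[:3,:3];o=-R.T@V[:3,3]; w=R.T@r
    s=depth if depth else (z-o[2])/w[2]
    return o+s*w
def pix(n,P):
    k,dc,V=K(n); c=(V[:3,:3]@np.array(P).T).T+V[:3,3]; c=c*[1,-1,-1]
    return cv2.projectPoints(c.reshape(-1,1,3),np.zeros(3),np.zeros(3),k,dc)[0][:,0]
E
python3 - <<'E'
from h import *
for n in('scene','top'):
    p,d=snap(n); cv2.imwrite(f'pics/{n}0.png',p[...,::-1]); k,dc,V=K(n); print(n,k[0,0],dc,-V[:3,:3].T@V[:3,3])
o=monitor.get_obs(); print(o['eef_pos'],o['tool_rot'],o['clock'])
E
```

```text
scene 572.712203737068 [-0.09628803  0.          0.          0.          0.        ] [1.30448781 0.271582   0.90349921]
top 499.71172034054274 [0.00112008 0.         0.         0.         0.        ] [0.49691668 0.03660994 1.36186516]
[0.19667727 0.45906255 0.23049675] [ 2.00999454e-01  9.79590883e-01 -9.40980934e-04 -1.87966651e-04] 0.1
```

View pics/top0.png

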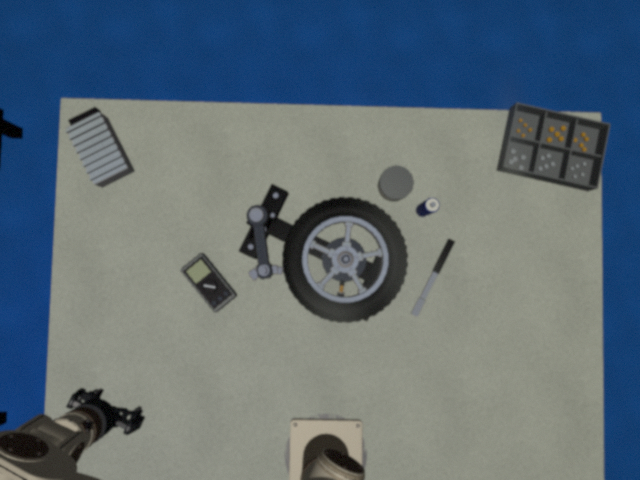

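View pics/scene0.png

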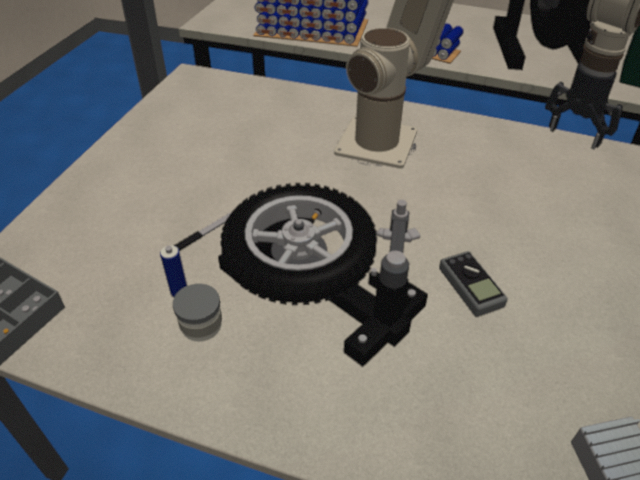

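The top view shows the hub at about (346,259), the pivot at (257,214), the shaft top at (264,270) and the brass valve at (341,289). I'll enlarge it for precise readings.

Run:
```python
from h import *
p=np.load('/tmp/top.npz')['p'][180:330,230:430]
cv2.imwrite('pics/c1.png',cv2.resize(p,None,fx=4,fy=4,interpolation=cv2.INTER_CUBIC)[...,::-1])
H=world('top',(346,259),z=.14);P=world('top',(257,214),z=.206);S=world('top',(264,270),z=.219);v=world('top',(341,289),z=.092)
print(H,P,S,v,np.linalg.norm((H-P)[:2]),np.linalg.norm((S-P)[:2]),np.linalg.norm((v-H)[:2]))
```

```text
[ 0.52130192 -0.03782805  0.14      ] [0.61990319 0.17453778 0.206     ] [0.49076596 0.15350383 0.219     ] [ 0.44603016 -0.02946068  0.092     ] 0.2341398219895893 0.1308390316839315 0.07573540100416014
```

View pics/c1.png

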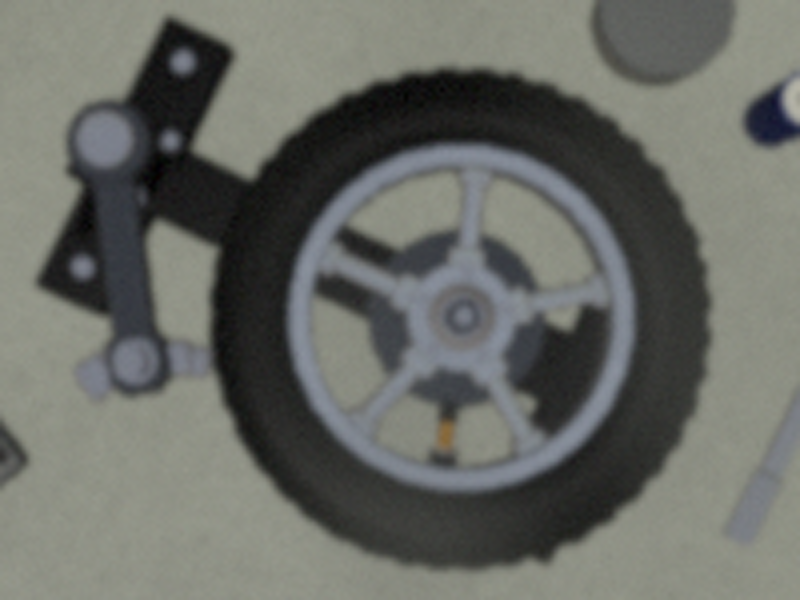

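```bash
cat >> h.py <<'E'
from scipy.spatial.transform import Rotation as Ro
H=np.array([.5213,-.0378]);P=np.array([.6199,.1745])
U=lambda a:np.array([np.cos(np.radians(a)),np.sin(np.radians(a))])
def plan(wps):  # (x,y,z,yaw of tool -x in deg) -> rows
    o=monitor.get_obs(); R0=Ro.from_quat(o['tool_rot']); p0=np.array(o['eef_pos'])
    print('at',p0.round(4),'yaw',np.degrees(np.arctan2(*(-R0.as_matrix()[1::-1,0]))).round(1),'F',np.round(o['ft_force'],1),'j',np.round(o['joint_pos'],2),o['clock'])
    for x,y,z,a in wps:
        X=-np.append(U(a),0);Z=np.array([0,0,-1.]);Rt=Ro.from_matrix(np.c_[X,np.cross(Z,X),Z])
        d=R0.inv().apply(np.array([x,y,z])-p0)*100; w=(R0.inv()*Rt).as_rotvec()
        print(dict(zip(('dx','dy','dz','wx','wy','wz'),[float(v) for v in np.r_[d.round(2),w.round(3)]])))
def push(C,ang,r,off): # finger behind a radial bar at angle ang, ccw push
    return C+r*U(ang)-off*U(ang+90)
E
python3 - <<'E'
from h import *
q=push(P,189.2,.09,.045)
plan([(*q,.25,279),(*q,.168,279)])
E
```

```text
at [0.1967 0.4591 0.2305] yaw -23.2 F [ 0.2 -0.6  1. ] j [ 1.17  0.24  0.    1.34 -0.    1.57] 0.1
{'dx': -40.1, 'dy': -10.52, 'dz': -1.93, 'wx': -0.002, 'wy': 0.001, 'wz': 1.009}
{'dx': -40.1, 'dy': -10.5, 'dz': 6.27, 'wx': -0.002, 'wy': 0.001, 'wz': 1.009}
```

Request:
arm_command(
  increments=[
    {"dx": -4, "dy": -1, "dz": -0.5, "wz": 0.1, "grip": 0},
    {"dx": -8, "dy": -2, "dz": -1, "wz": 0.2, "grip": 0},
    {"dx": -12, "dy": -3, "dz": -1.5, "wz": 0.3, "grip": 0},
    {"dx": -16, "dy": -4.2, "dz": -2, "wz": 0.4, "grip": 0},
    {"dx": -20, "dy": -5.2, "dz": -2, "wz": 0.5, "grip": 0},
    {"dx": -24, "dy": -6.3, "dz": -2, "wz": 0.6, "grip": 0},
    {"dx": -28, "dy": -7.4, "dz": -2, "wz": 0.7, "grip": 0},
    {"dx": -32, "dy": -8.4, "dz": -2, "wz": 0.8, "grip": 0},
    {"dx": -36, "dy": -9.5, "dz": -2, "wz": 0.9, "grip": 0},
    {"dx": -40.1, "dy": -10.5, "dz": -2, "wz": 1.0, "grip": 0},
  ],
)

```text
validation failed for argument at $.in...
```

Request:
arm_command(
  increments=[
    {"dz": 2, "grip": 0},
    {"dz": 4, "grip": 0},
    {"dz": 4, "grip": 0},
    {"dz": 4, "grip": 0},
  ],
)

```text
validation failed for argument at $.in...
```

Run:
```python
from h import *
p,d=snap('scene'); a=p[120:420,220:540]; b=snap('top')[0][150:330,220:412]
cv2.imwrite('pics/m1.png',np.hstack([cv2.resize(a,(400,375)),cv2.resize(b,(400,375))])[...,::-1])
plan([(*push(P,t,.09,o),.168,t+90) for t,o in[(189.2,.04),(189.2,.03),(189.2,.0235),(193,.0235),(197,.0235),(201,.0235),(205,.0235)]])
```

```text
at [0.1968 0.4593 0.2307] yaw -23.2 F [-0.4 -0.3 -0.1] j [1.17 0.24 0.   1.34 0.   1.57] 0.2
{'dx': -40.37, 'dy': -10.95, 'dz': 6.29, 'wx': -0.001, 'wy': 0.001, 'wz': 1.005}
{'dx': -40.9, 'dy': -11.79, 'dz': 6.29, 'wx': -0.001, 'wy': 0.001, 'wz': 1.005}
{'dx': -41.25, 'dy': -12.34, 'dz': 6.29, 'wx': -0.001, 'wy': 0.001, 'wz': 1.005}
{'dx': -41.46, 'dy': -12.92, 'dz': 6.29, 'wx': -0.001, 'wy': 0.001, 'wz': 0.939}
{'dx': -41.72, 'dy': -13.52, 'dz': 6.29, 'wx': -0.001, 'wy': 0.001, 'wz': 0.869}
{'dx': -42.02, 'dy': -14.09, 'dz': 6.29, 'wx': -0.001, 'wy': 0.0, 'wz': 0.799}
{'dx': -42.36, 'dy': -14.64, 'dz': 6.29, 'wx': -0.001, 'wy': 0.0, 'wz': 0.73}
```

View pics/m1.png

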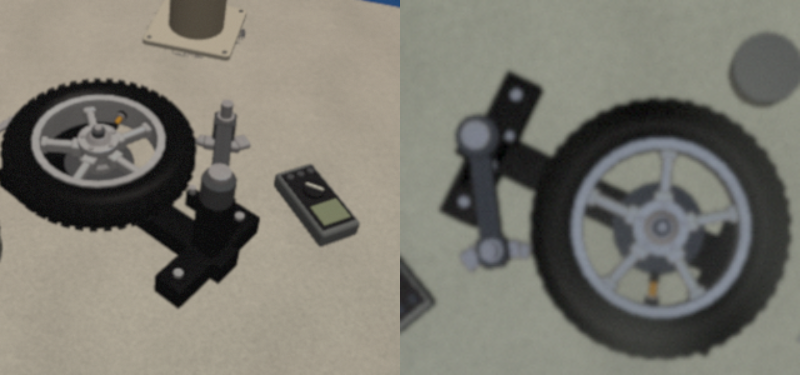

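The moves were refused, so the picture shows the scene unchanged and no arm in view. All seven keys are probably required in each row.

Request:
arm_command(
  increments=[
    {"dx": -4, "dy": -1, "dz": -0.5, "wx": 0, "wy": 0, "wz": 0.1, "grip": 0},
    {"dx": -8, "dy": -2, "dz": -1, "wx": 0, "wy": 0, "wz": 0.2, "grip": 0},
    {"dx": -12, "dy": -3, "dz": -1.5, "wx": 0, "wy": 0, "wz": 0.3, "grip": 0},
    {"dx": -16, "dy": -4.2, "dz": -2, "wx": 0, "wy": 0, "wz": 0.4, "grip": 0},
    {"dx": -20, "dy": -5.2, "dz": -2, "wx": 0, "wy": 0, "wz": 0.5, "grip": 0},
    {"dx": -24, "dy": -6.3, "dz": -2, "wx": 0, "wy": 0, "wz": 0.6, "grip": 0},
    {"dx": -28, "dy": -7.4, "dz": -2, "wx": 0, "wy": 0, "wz": 0.7, "grip": 0},
    {"dx": -32, "dy": -8.4, "dz": -2, "wx": 0, "wy": 0, "wz": 0.8, "grip": 0},
    {"dx": -36, "dy": -9.5, "dz": -2, "wx": 0, "wy": 0, "wz": 0.9, "grip": 0},
    {"dx": -40.1, "dy": -10.5, "dz": -2, "wx": 0, "wy": 0, "wz": 1.0, "grip": 0},
  ],
)

```text
clock: 1.2
eef_pos: [0.5251, 0.2038, 0.2511]
tool_rot: [0.648, 0.762, -0.0, -0.0]
ft_force: [0.4, 1.0, -0.5]
grip_width: -0.0
grasp_force: 0.0
```

Request:
arm_command(
  increments=[
    {"dx": 0, "dy": 0, "dz": 2, "wx": 0, "wy": 0, "wz": 0, "grip": 0},
    {"dx": 0, "dy": 0, "dz": 4, "wx": 0, "wy": 0, "wz": 0, "grip": 0},
    {"dx": 0, "dy": 0, "dz": 6, "wx": 0, "wy": 0, "wz": 0, "grip": 0},
    {"dx": 0, "dy": 0, "dz": 8.2, "wx": 0, "wy": 0, "wz": 0, "grip": 0},
    {"dx": 0, "dy": 0, "dz": 8.2, "wx": 0, "wy": 0, "wz": 0, "grip": 0},
  ],
)

```text
clock: 1.7
eef_pos: [0.5218, 0.2041, 0.1658]
tool_rot: [0.646, 0.763, -0.003, -0.002]
ft_force: [0.2, -0.0, 0.7]
grip_width: -0.0003
grasp_force: 0.0
```

Run:
```python
from h import *
p,d=snap('scene'); a=p[120:420,220:540]; b=snap('top')[0][150:330,220:412]
cv2.imwrite('pics/m2.png',np.hstack([cv2.resize(a,(400,375)),cv2.resize(b,(400,375))])[...,::-1])
plan([(*push(P,t,.09,o),.168,t+90) for t,o in[(189.2,.036),(189.2,.03),(189.2,.0235),(193,.0235),(197,.0235),(201,.0235),(205,.0235),(209,.0235),(213,.0235),(217,.0235)]])
```

```text
at [0.5239 0.2051 0.1692] yaw -80.5 F [-0.3  0.4  0.7] j [0.37 0.4  0.06 1.24 0.   1.78] 1.8
{'dx': -0.95, 'dy': -0.01, 'dz': 0.12, 'wx': -0.001, 'wy': 0.0, 'wz': 0.005}
{'dx': -1.55, 'dy': -0.02, 'dz': 0.12, 'wx': -0.001, 'wy': 0.0, 'wz': 0.005}
{'dx': -2.2, 'dy': -0.02, 'dz': 0.12, 'wx': -0.001, 'wy': 0.0, 'wz': 0.005}
{'dx': -2.8, 'dy': -0.16, 'dz': 0.12, 'wx': -0.001, 'wy': 0.0, 'wz': -0.061}
{'dx': -3.44, 'dy': -0.26, 'dz': 0.12, 'wx': -0.001, 'wy': 0.0, 'wz': -0.131}
{'dx': -4.09, 'dy': -0.32, 'dz': 0.12, 'wx': -0.001, 'wy': 0.0, 'wz': -0.201}
{'dx': -4.74, 'dy': -0.33, 'dz': 0.12, 'wx': -0.001, 'wy': 0.0, 'wz': -0.27}
{'dx': -5.39, 'dy': -0.3, 'dz': 0.12, 'wx': -0.001, 'wy': 0.0, 'wz': -0.34}
{'dx': -6.03, 'dy': -0.22, 'dz': 0.12, 'wx': -0.001, 'wy': -0.0, 'wz': -0.41}
{'dx': -6.67, 'dy': -0.1, 'dz': 0.12, 'wx': -0.001, 'wy': -0.0, 'wz': -0.48}
```

View pics/m2.png

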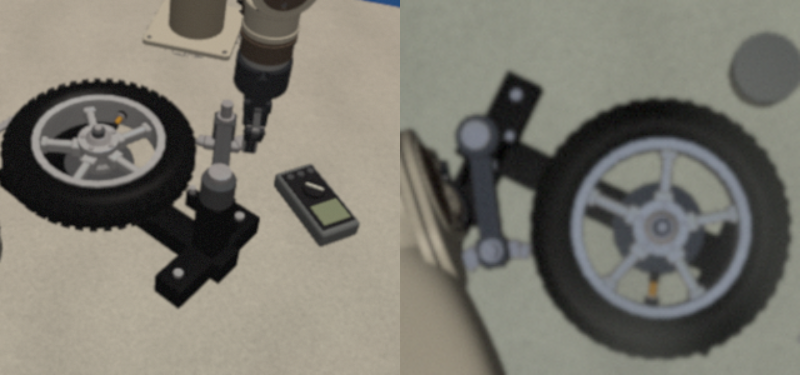

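The left half shows the closed finger just outside the arm, beside the shaft. The right half shows the gripper clear of the bar, with the wheel and arm unmoved. Now I'll push.

Request:
arm_command(
  increments=[
    {"dx": -0.95, "dy": 0, "dz": 0, "wx": 0, "wy": 0, "wz": 0, "grip": 0},
    {"dx": -1.55, "dy": 0, "dz": 0, "wx": 0, "wy": 0, "wz": 0, "grip": 0},
    {"dx": -2.2, "dy": 0, "dz": 0, "wx": 0, "wy": 0, "wz": 0, "grip": 0},
    {"dx": -2.8, "dy": -0.16, "dz": 0, "wx": 0, "wy": 0, "wz": -0.06, "grip": 0},
    {"dx": -3.44, "dy": -0.26, "dz": 0, "wx": 0, "wy": 0, "wz": -0.13, "grip": 0},
    {"dx": -4.1, "dy": -0.32, "dz": 0, "wx": 0, "wy": 0, "wz": -0.2, "grip": 0},
    {"dx": -4.74, "dy": -0.33, "dz": 0, "wx": 0, "wy": 0, "wz": -0.27, "grip": 0},
    {"dx": -5.4, "dy": -0.3, "dz": 0, "wx": 0, "wy": 0, "wz": -0.34, "grip": 0},
    {"dx": -6.03, "dy": -0.22, "dz": 0, "wx": 0, "wy": 0, "wz": -0.41, "grip": 0},
    {"dx": -6.67, "dy": -0.1, "dz": 0, "wx": 0, "wy": 0, "wz": -0.48, "grip": 0},
  ],
)

```text
clock: 2.8
eef_pos: [0.535, 0.1405, 0.1707]
tool_rot: [0.444, 0.896, 0.003, 0.0]
ft_force: [-0.2, 4.9, 1.4]
grip_width: -0.0002
grasp_force: 2.3
```

Run:
```python
from h import *
plan([(*push(P,t,.09,.0235),.168,t+90) for t in(221,225,229,233,237,240,242,244,245.1,245.1)])
```

```text
at [0.535  0.1405 0.1707] yaw -52.8 F [-0.2  4.9  1.4] j [0.25 0.37 0.03 1.22 0.   1.18] 2.8
{'dx': -0.68, 'dy': -0.32, 'dz': 0.27, 'wx': 0.005, 'wy': -0.002, 'wz': -0.066}
{'dx': -1.32, 'dy': -0.42, 'dz': 0.26, 'wx': 0.005, 'wy': -0.002, 'wz': -0.135}
{'dx': -1.96, 'dy': -0.48, 'dz': 0.26, 'wx': 0.005, 'wy': -0.002, 'wz': -0.205}
{'dx': -2.61, 'dy': -0.49, 'dz': 0.26, 'wx': 0.005, 'wy': -0.001, 'wz': -0.275}
{'dx': -3.26, 'dy': -0.45, 'dz': 0.26, 'wx': 0.005, 'wy': -0.001, 'wz': -0.345}
{'dx': -3.75, 'dy': -0.4, 'dz': 0.26, 'wx': 0.005, 'wy': -0.001, 'wz': -0.397}
{'dx': -4.07, 'dy': -0.35, 'dz': 0.26, 'wx': 0.005, 'wy': -0.001, 'wz': -0.432}
{'dx': -4.39, 'dy': -0.28, 'dz': 0.26, 'wx': 0.005, 'wy': -0.001, 'wz': -0.467}
{'dx': -4.56, 'dy': -0.24, 'dz': 0.26, 'wx': 0.005, 'wy': -0.001, 'wz': -0.486}
{'dx': -4.56, 'dy': -0.24, 'dz': 0.26, 'wx': 0.005, 'wy': -0.001, 'wz': -0.486}
```

Request:
arm_command(
  increments=[
    {"dx": -0.68, "dy": -0.1, "dz": 0, "wx": 0, "wy": 0, "wz": -0.066, "grip": 0},
    {"dx": -1.32, "dy": -0.2, "dz": 0, "wx": 0, "wy": 0, "wz": -0.135, "grip": 0},
    {"dx": -1.96, "dy": -0.25, "dz": 0, "wx": 0, "wy": 0, "wz": -0.2, "grip": 0},
    {"dx": -2.6, "dy": -0.25, "dz": 0, "wx": 0, "wy": 0, "wz": -0.27, "grip": 0},
    {"dx": -3.2, "dy": -0.2, "dz": 0, "wx": 0, "wy": 0, "wz": -0.34, "grip": 0},
    {"dx": -3.7, "dy": -0.15, "dz": 0, "wx": 0, "wy": 0, "wz": -0.4, "grip": 0},
    {"dx": -4.0, "dy": -0.1, "dz": 0, "wx": 0, "wy": 0, "wz": -0.43, "grip": 0},
    {"dx": -4.2, "dy": -0.05, "dz": 0, "wx": 0, "wy": 0, "wz": -0.46, "grip": 0},
    {"dx": -4.4, "dy": -0.05, "dz": 0, "wx": 0, "wy": 0, "wz": -0.48, "grip": 0},
    {"dx": -4.4, "dy": -0.05, "dz": 0, "wx": 0, "wy": 0, "wz": -0.48, "grip": 0},
  ],
)

```text
clock: 3.8
eef_pos: [0.559, 0.1053, 0.1702]
tool_rot: [0.22, 0.976, 0.002, -0.002]
ft_force: [-5.0, 5.9, 2.9]
grip_width: -0.0004
grasp_force: 3.5
```

Run:
```python
from h import *
plan([(*push(P,t,.09,.0235),.168,t+90) for t in(245.1,247)])
```

```text
at [0.559  0.1053 0.1702] yaw -25.4 F [-5.   5.9  2.9] j [0.18 0.41 0.08 1.24 0.   0.63] 3.8
{'dx': -0.26, 'dy': -0.16, 'dz': 0.21, 'wx': 0.003, 'wy': -0.004, 'wz': -0.009}
{'dx': -0.56, 'dy': -0.23, 'dz': 0.21, 'wx': 0.003, 'wy': -0.004, 'wz': -0.042}
```

Request:
arm_command(
  increments=[
    {"dx": -0.1, "dy": 0, "dz": 0, "wx": 0, "wy": 0, "wz": 0, "grip": 0},
    {"dx": -0.2, "dy": 0, "dz": 0, "wx": 0, "wy": 0, "wz": 0, "grip": 0},
    {"dx": -0.3, "dy": 0, "dz": 0, "wx": 0, "wy": 0, "wz": 0, "grip": 0},
    {"dx": -0.3, "dy": 0, "dz": 0, "wx": 0, "wy": 0, "wz": 0, "grip": 0},
  ],
)

```text
clock: 4.2
eef_pos: [0.559, 0.1053, 0.1702]
tool_rot: [0.219, 0.976, 0.002, -0.004]
ft_force: [-12.0, 8.7, 8.0]
grip_width: 0.0
grasp_force: 7.3
```

Request:
arm_command(
  increments=[
    {"dx": 1, "dy": 0, "dz": 0, "wx": 0, "wy": 0, "wz": 0, "grip": 0},
    {"dx": 2.5, "dy": 0, "dz": 0, "wx": 0, "wy": 0, "wz": 0, "grip": 0},
    {"dx": 3, "dy": 0, "dz": -3, "wx": 0, "wy": 0, "wz": 0, "grip": 0},
    {"dx": 3, "dy": 0, "dz": -6, "wx": 0, "wy": 0, "wz": 0, "grip": 0},
    {"dx": 3, "dy": 0, "dz": -9.5, "wx": 0, "wy": 0, "wz": 0, "grip": 0},
    {"dx": 3, "dy": 0, "dz": -9.5, "wx": 0, "wy": 0, "wz": 0, "grip": 0},
  ],
)

```text
clock: 4.8
eef_pos: [0.5387, 0.1152, 0.2704]
tool_rot: [0.221, 0.975, 0.002, 0.005]
ft_force: [0.9, 0.2, 0.2]
grip_width: -0.0001
grasp_force: 0.0
```

Run:
```python
from h import *
p,d=snap('scene'); a=p[120:420,180:500]; b=snap('top')[0][150:330,220:412]
cv2.imwrite('pics/m3.png',np.hstack([cv2.resize(a,(400,375)),cv2.resize(b,(400,375))])[...,::-1])
q=push(H,246.5,.067,0)
plan([(*q,.265,336.5),(*q,.15,336.5),(*q,.084,336.5)])
```

```text
at [0.5367 0.1149 0.2656] yaw -25.5 F [ 0.   0.3 -0.8] j [ 0.21  0.33  0.21  1.45 -0.    0.66] 4.9
{'dx': -5.43, 'dy': -21.14, 'dz': 0.04, 'wx': 0.001, 'wy': 0.003, 'wz': -0.035}
{'dx': -5.39, 'dy': -21.15, 'dz': 11.54, 'wx': 0.001, 'wy': 0.003, 'wz': -0.035}
{'dx': -5.37, 'dy': -21.16, 'dz': 18.14, 'wx': 0.001, 'wy': 0.003, 'wz': -0.035}
```

View pics/m3.png

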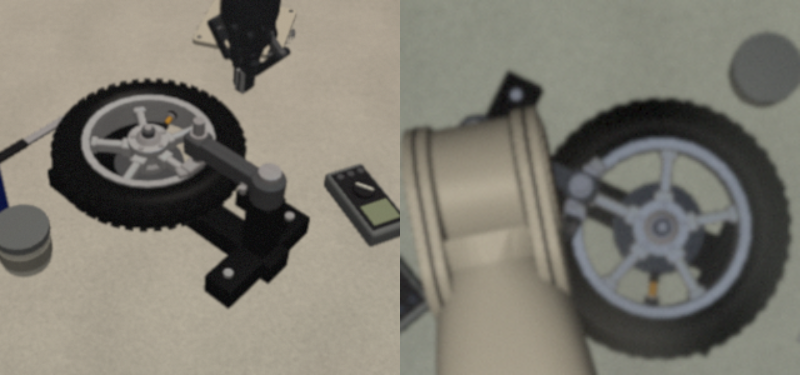

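The swing arm now lies over the rim, pointing at the axle, with its shaft at about (305,239) in the full top picture. Next I'll go to the wheel window.

Request:
arm_command(
  increments=[
    {"dx": -0.9, "dy": -3.5, "dz": 0, "wx": 0, "wy": 0, "wz": 0, "grip": 0},
    {"dx": -1.8, "dy": -7, "dz": 0, "wx": 0, "wy": 0, "wz": 0, "grip": 0},
    {"dx": -2.7, "dy": -10.5, "dz": 0, "wx": 0, "wy": 0, "wz": 0, "grip": 0},
    {"dx": -3.6, "dy": -14, "dz": 0, "wx": 0, "wy": 0, "wz": -0.03, "grip": 0},
    {"dx": -4.5, "dy": -17.5, "dz": 0, "wx": 0, "wy": 0, "wz": -0.03, "grip": 0},
    {"dx": -5.4, "dy": -21.1, "dz": 0, "wx": 0, "wy": 0, "wz": -0.03, "grip": 0},
    {"dx": -5.4, "dy": -21.1, "dz": 4, "wx": 0, "wy": 0, "wz": -0.03, "grip": 0},
    {"dx": -5.4, "dy": -21.1, "dz": 8, "wx": 0, "wy": 0, "wz": -0.03, "grip": 0},
    {"dx": -5.4, "dy": -21.1, "dz": 11.5, "wx": 0, "wy": 0, "wz": -0.03, "grip": 0},
    {"dx": -5.4, "dy": -21.1, "dz": 11.5, "wx": 0, "wy": 0, "wz": -0.03, "grip": 0},
  ],
)

```text
clock: 5.9
eef_pos: [0.4883, -0.0979, 0.1431]
tool_rot: [0.206, 0.978, -0.0, -0.007]
ft_force: [-1.1, -0.1, -0.3]
grip_width: -0.0002
grasp_force: 0.0
```

Run:
```python
from h import *
print(pix('top',[[*(P+.13*U(245.1)),.219]]), world('top',(305.4,238.8),z=.219))
p,d=snap('scene'); a=p[150:330,180:420]; b=snap('top')[0][150:330,220:460]
cv2.imwrite('pics/m4.png',np.vstack([cv2.resize(a,(400,300)),cv2.resize(b,(400,300))])[...,::-1])
q=push(H,246.5,.067,0)
plan([(*q,.084,336.5)])
```

```text
[[307.28037432 238.33390194]] [0.56400311 0.06086282 0.219     ]
at [ 0.4929 -0.0984  0.1486] yaw -23.8 F [0.4 0.  0.5] j [-0.2   0.3  -0.14  1.14 -0.    0.22] 6.0
{'dx': -0.21, 'dy': -0.0, 'dz': 6.46, 'wx': -0.001, 'wy': -0.003, 'wz': -0.005}
```

View pics/m4.png

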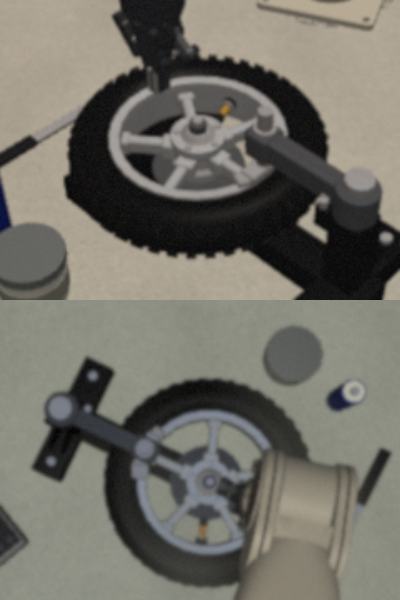

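The top view puts the swing arm's shaft at about (307,239), where it should be at home. The scene view shows the finger above the window between the two valve-free spokes. Descending.

Request:
arm_command(
  increments=[
    {"dx": -0.2, "dy": 0, "dz": 1.5, "wx": 0, "wy": 0, "wz": 0, "grip": 0},
    {"dx": -0.2, "dy": 0, "dz": 3, "wx": 0, "wy": 0, "wz": 0, "grip": 0},
    {"dx": -0.2, "dy": 0, "dz": 4.5, "wx": 0, "wy": 0, "wz": 0, "grip": 0},
    {"dx": -0.2, "dy": 0, "dz": 6, "wx": 0, "wy": 0, "wz": 0, "grip": 0},
    {"dx": -0.2, "dy": 0, "dz": 6.4, "wx": 0, "wy": 0, "wz": 0, "grip": 0},
    {"dx": -0.2, "dy": 0, "dz": 6.4, "wx": 0, "wy": 0, "wz": 0, "grip": 0},
  ],
)

```text
clock: 6.6
eef_pos: [0.4966, -0.0993, 0.0865]
tool_rot: [0.206, 0.979, -0.0, 0.001]
ft_force: [-0.5, 0.1, 0.1]
grip_width: 0.0001
grasp_force: 0.0
```

Run:
```python
from h import *
plan([(*push(H,f,.067,o),.086,f+90-k) for f,o,k in[(282.5,.031,26),(282.5,.025,20),(282.5,.018,14),(286,.018,9),(290,.018,4),(294,.018,0),(298,.018,0),(302,.018,0),(306,.018,0),(310,.018,0)]])
```

```text
at [ 0.4966 -0.0993  0.0865] yaw -23.8 F [-0.5  0.1  0.1] j [-0.2   0.36 -0.22  0.98 -0.    0.22] 6.6
{'dx': -1.25, 'dy': -0.61, 'dz': 0.05, 'wx': 0.0, 'wy': 0.002, 'wz': -0.179}
{'dx': -1.73, 'dy': -0.26, 'dz': 0.05, 'wx': -0.0, 'wy': 0.002, 'wz': -0.284}
{'dx': -2.3, 'dy': 0.15, 'dz': 0.05, 'wx': -0.0, 'wy': 0.002, 'wz': -0.388}
{'dx': -2.69, 'dy': 0.32, 'dz': 0.05, 'wx': -0.0, 'wy': 0.002, 'wz': -0.537}
{'dx': -3.12, 'dy': 0.54, 'dz': 0.05, 'wx': -0.0, 'wy': 0.002, 'wz': -0.694}
{'dx': -3.53, 'dy': 0.78, 'dz': 0.05, 'wx': -0.001, 'wy': 0.002, 'wz': -0.833}
{'dx': -3.93, 'dy': 1.06, 'dz': 0.05, 'wx': -0.001, 'wy': 0.002, 'wz': -0.903}
{'dx': -4.31, 'dy': 1.36, 'dz': 0.05, 'wx': -0.001, 'wy': 0.002, 'wz': -0.973}
{'dx': -4.67, 'dy': 1.69, 'dz': 0.05, 'wx': -0.001, 'wy': 0.002, 'wz': -1.043}
{'dx': -5.0, 'dy': 2.04, 'dz': 0.06, 'wx': -0.001, 'wy': 0.002, 'wz': -1.113}
```

Request:
arm_command(
  increments=[
    {"dx": -0.8, "dy": -0.1, "dz": 0, "wx": 0, "wy": 0, "wz": -0.12, "grip": 0},
    {"dx": -1.5, "dy": -0.1, "dz": 0, "wx": 0, "wy": 0, "wz": -0.24, "grip": 0},
    {"dx": -2.2, "dy": 0.1, "dz": 0, "wx": 0, "wy": 0, "wz": -0.37, "grip": 0},
    {"dx": -2.7, "dy": 0.3, "dz": 0, "wx": 0, "wy": 0, "wz": -0.5, "grip": 0},
    {"dx": -3.1, "dy": 0.54, "dz": 0, "wx": 0, "wy": 0, "wz": -0.64, "grip": 0},
    {"dx": -3.5, "dy": 0.78, "dz": 0, "wx": 0, "wy": 0, "wz": -0.77, "grip": 0},
    {"dx": -3.9, "dy": 1.06, "dz": 0, "wx": 0, "wy": 0, "wz": -0.88, "grip": 0},
    {"dx": -4.3, "dy": 1.36, "dz": 0, "wx": 0, "wy": 0, "wz": -0.97, "grip": 0},
    {"dx": -4.65, "dy": 1.7, "dz": 0, "wx": 0, "wy": 0, "wz": -1.04, "grip": 0},
    {"dx": -5.0, "dy": 2.04, "dz": 0, "wx": 0, "wy": 0, "wz": -1.11, "grip": 0},
  ],
)

```text
clock: 7.6
eef_pos: [0.55, -0.1036, 0.087]
tool_rot: [-0.341, 0.94, -0.003, -0.001]
ft_force: [-1.2, -7.6, 0.2]
grip_width: 0.0002
grasp_force: 2.9
```

Run:
```python
from h import *
plan([(*push(H,f,.067,.018),.086,f+90) for f in(314,318,322,326,330,334,338,342,345,345)])
```

```text
at [ 0.55   -0.1036  0.087 ] yaw 39.9 F [-1.2 -7.6  0.2] j [-0.18  0.46 -0.08  1.04 -0.01 -0.88] 7.6
{'dx': -0.7, 'dy': 0.08, 'dz': 0.1, 'wx': -0.005, 'wy': -0.004, 'wz': -0.072}
{'dx': -1.18, 'dy': 0.0, 'dz': 0.1, 'wx': -0.005, 'wy': -0.004, 'wz': -0.142}
{'dx': -1.66, 'dy': -0.04, 'dz': 0.09, 'wx': -0.005, 'wy': -0.004, 'wz': -0.212}
{'dx': -2.15, 'dy': -0.05, 'dz': 0.09, 'wx': -0.005, 'wy': -0.004, 'wz': -0.282}
{'dx': -2.63, 'dy': -0.02, 'dz': 0.09, 'wx': -0.004, 'wy': -0.004, 'wz': -0.351}
{'dx': -3.11, 'dy': 0.04, 'dz': 0.09, 'wx': -0.004, 'wy': -0.004, 'wz': -0.421}
{'dx': -3.59, 'dy': 0.13, 'dz': 0.09, 'wx': -0.004, 'wy': -0.005, 'wz': -0.491}
{'dx': -4.05, 'dy': 0.26, 'dz': 0.08, 'wx': -0.004, 'wy': -0.005, 'wz': -0.561}
{'dx': -4.4, 'dy': 0.37, 'dz': 0.08, 'wx': -0.004, 'wy': -0.005, 'wz': -0.613}
{'dx': -4.4, 'dy': 0.37, 'dz': 0.08, 'wx': -0.004, 'wy': -0.005, 'wz': -0.613}
```

Request:
arm_command(
  increments=[
    {"dx": -0.5, "dy": 0.08, "dz": 0, "wx": 0, "wy": 0, "wz": -0.07, "grip": 0},
    {"dx": -1.0, "dy": 0, "dz": 0, "wx": 0, "wy": 0, "wz": -0.14, "grip": 0},
    {"dx": -1.5, "dy": 0, "dz": 0, "wx": 0, "wy": 0, "wz": -0.21, "grip": 0},
    {"dx": -2.0, "dy": 0, "dz": 0, "wx": 0, "wy": 0, "wz": -0.28, "grip": 0},
    {"dx": -2.5, "dy": 0, "dz": 0, "wx": 0, "wy": 0, "wz": -0.35, "grip": 0},
    {"dx": -3.0, "dy": 0.04, "dz": 0, "wx": 0, "wy": 0, "wz": -0.42, "grip": 0},
    {"dx": -3.5, "dy": 0.13, "dz": 0, "wx": 0, "wy": 0, "wz": -0.49, "grip": 0},
    {"dx": -4.0, "dy": 0.26, "dz": 0, "wx": 0, "wy": 0, "wz": -0.56, "grip": 0},
    {"dx": -4.4, "dy": 0.37, "dz": 0, "wx": 0, "wy": 0, "wz": -0.61, "grip": 0},
    {"dx": -4.4, "dy": 0.37, "dz": 0, "wx": 0, "wy": 0, "wz": -0.61, "grip": 0},
  ],
)

```text
clock: 8.6
eef_pos: [0.5831, -0.0707, 0.0874]
tool_rot: [-0.607, 0.795, -0.002, 0.001]
ft_force: [0.4, -3.8, 0.7]
grip_width: 0.0001
grasp_force: 1.4
```

Run:
```python
from h import *
p,d=snap('scene'); a=p[150:330,180:420]; b=snap('top')[0][150:330,220:460]
cv2.imwrite('pics/m5.png',np.vstack([cv2.resize(a,(400,300)),cv2.resize(b,(400,300))])[...,::-1])
plan([(*push(H,f,.067,.018),.086,f+90) for f in(347,349,351,353,353)])
print(pix('scene',[[*(H+.075*U(245.1)),.092]]),[[(u-180)/.6,(v-150)/.6] for u,v in pix('scene',[[*(H+r*U(a)),.102] for a in(245.1,353.1) for r in(.04,.09)])])
```

```text
at [ 0.5827 -0.0706  0.0872] yaw 74.7 F [ 0.1 -4.5  2.1] j [-0.12  0.5   0.    1.07 -0.   -1.42] 8.7
{'dx': -0.01, 'dy': 0.02, 'dz': 0.12, 'wx': -0.004, 'wy': -0.001, 'wz': -0.04}
{'dx': -0.25, 'dy': -0.03, 'dz': 0.12, 'wx': -0.004, 'wy': -0.001, 'wz': -0.075}
{'dx': -0.49, 'dy': -0.07, 'dz': 0.12, 'wx': -0.004, 'wy': -0.001, 'wz': -0.11}
{'dx': -0.73, 'dy': -0.1, 'dz': 0.12, 'wx': -0.004, 'wy': -0.001, 'wz': -0.145}
{'dx': -0.73, 'dy': -0.1, 'dz': 0.12, 'wx': -0.004, 'wy': -0.001, 'wz': -0.145}
[[272.06179343 222.28080791]] [[np.float64(172.27983335510828), np.float64(127.67213144950452)], [np.float64(144.95091389998626), np.float64(109.0889182080701)], [np.float64(179.62347770566623), np.float64(163.97900835671305)], [np.float64(159.37929874244202), np.float64(191.4113231772717)]]
```

View pics/m5.png

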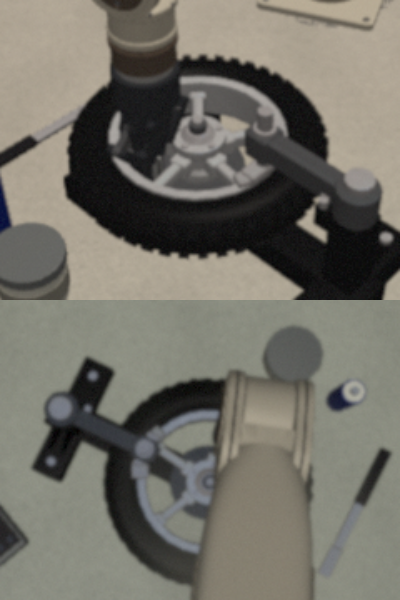

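The scene view shows the finger behind the pushed spoke, at about (165,175), with the wheel nearly turned. About 6° remains.

Request:
arm_command(
  increments=[
    {"dx": -0.25, "dy": 0, "dz": 0, "wx": 0, "wy": 0, "wz": -0.04, "grip": 0},
    {"dx": -0.5, "dy": -0.05, "dz": 0, "wx": 0, "wy": 0, "wz": -0.08, "grip": 0},
    {"dx": -0.75, "dy": -0.1, "dz": 0, "wx": 0, "wy": 0, "wz": -0.12, "grip": 0},
    {"dx": -0.75, "dy": -0.1, "dz": 0, "wx": 0, "wy": 0, "wz": -0.14, "grip": 0},
  ],
)

```text
clock: 9.1
eef_pos: [0.5855, -0.0632, 0.0868]
tool_rot: [-0.661, 0.75, -0.002, 0.001]
ft_force: [1.9, -3.6, 2.5]
grip_width: 0.0002
grasp_force: 1.7
```

Request:
arm_command(
  increments=[
    {"dx": 0.5, "dy": 0, "dz": 0, "wx": 0, "wy": 0, "wz": 0, "grip": 0},
    {"dx": 1.2, "dy": 0, "dz": 0, "wx": 0, "wy": 0, "wz": 0, "grip": 0},
    {"dx": 1.5, "dy": 0, "dz": 0, "wx": 0, "wy": 0, "wz": 0, "grip": 0},
    {"dx": 1.5, "dy": 0, "dz": -3, "wx": 0, "wy": 0, "wz": 0, "grip": 0},
    {"dx": 1.5, "dy": 0, "dz": -6, "wx": 0, "wy": 0, "wz": 0, "grip": 0},
    {"dx": 1.5, "dy": 0, "dz": -10, "wx": 0, "wy": 0, "wz": 0, "grip": 0},
    {"dx": 1.5, "dy": 0, "dz": -14, "wx": 0, "wy": 0, "wz": 0, "grip": 0},
    {"dx": 5, "dy": 0, "dz": -16, "wx": 0, "wy": 0, "wz": 0, "grip": 0},
    {"dx": 9, "dy": 0, "dz": -16, "wx": 0, "wy": 0, "wz": 0, "grip": 0},
    {"dx": 13, "dy": 0, "dz": -16, "wx": 0, "wy": 0, "wz": 0, "grip": 0},
  ],
)

```text
clock: 10.1
eef_pos: [0.5679, -0.1924, 0.2465]
tool_rot: [-0.662, 0.75, -0.001, 0.001]
ft_force: [0.9, -0.3, -0.1]
grip_width: 0.0001
grasp_force: 0.0
```

Request:
arm_command(
  increments=[
    {"dx": 4, "dy": 0, "dz": 0, "wx": 0, "wy": 0, "wz": 0, "grip": 0},
    {"dx": 8, "dy": 0, "dz": 0, "wx": 0, "wy": 0, "wz": 0, "grip": 0},
    {"dx": 12, "dy": 0, "dz": 0, "wx": 0, "wy": 0, "wz": 0, "grip": 0},
    {"dx": 12, "dy": 0, "dz": 0, "wx": 0, "wy": 0, "wz": 0, "grip": 0},
  ],
)

```text
clock: 10.5
eef_pos: [0.5509, -0.3155, 0.2442]
tool_rot: [-0.659, 0.752, 0.0, -0.001]
ft_force: [0.4, 0.3, -0.6]
grip_width: -0.0001
grasp_force: 0.0
```

Run:
```python
from h import *
snap('scene'); p=snap('top')[0][180:330,230:430]
cv2.imwrite('pics/c2.png',cv2.resize(p,None,fx=4,fy=4,interpolation=cv2.INTER_CUBIC)[...,::-1])
f=lambda Q:((pix('top',Q)-[230,180])*4+1.5).round(0).tolist()
print('hub',f([[*H,.14]]),'valve line',f([[*(H+r*U(245.1)),.092] for r in(.055,.095)]),'spoke',f([[*(H+r*U(65.1+72*k)),.102] for k in range(5) for r in(.04,.09)]))
print('pivot, shaft home, 0.08',f([[*P,.206],[*(P+.13*U(245.1)),.219],[*(P+.13*U(240.5)),.219]])); plan([])
```

```text
hub [[465.0, 318.0]] valve line [[539.0, 357.0], [595.0, 385.0]] spoke [[405.0, 291.0], [334.0, 256.0], [418.0, 364.0], [362.0, 422.0], [492.0, 375.0], [529.0, 445.0], [524.0, 308.0], [602.0, 294.0], [471.0, 256.0], [481.0, 178.0]]
pivot, shaft home, 0.08 [[110.0, 138.0], [311.0, 235.0], [302.0, 251.0]]
at [ 0.5519 -0.3114  0.2445] yaw 82.7 F [-1.   0.6 -0.8] j [-0.51  0.52  0.44  1.5   0.   -1.96] 10.6
```

View pics/c2.png

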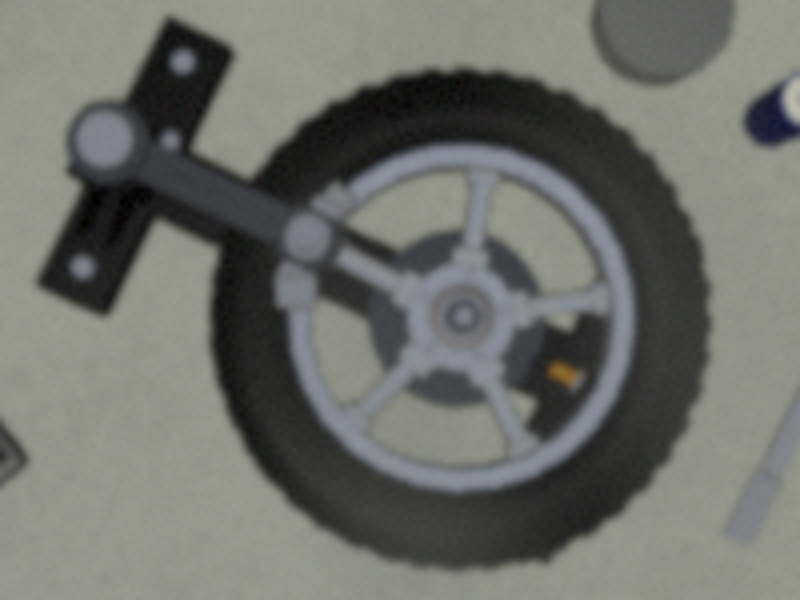

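The valve is at (565,374), against (567,371) expected. The shaft is at (308,238), against (311,235) expected. Both are well within tolerance, and the robot is clear.

```bash
python3 -c "
from h import *
print(job.job_done())"
```

```text
the job is handed in; nothing more can be done
None
```

I handed the job in after about 10.6 s of robot time: the last picture shows the valve straight across from the column to within about 2°, the swing arm home against its stop and the robot clear, but no verdict came back.

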